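# Hold a shaft collar on the flat of a stirrer drive

## Robot

A 6-joint arm with a two-finger parallel gripper is mounted at the origin on the work surface. World frame = base frame: x ahead of the robot, y to its left, z up, the work surface at z = 0. Lengths are in m, angles in rad, forces in N, time in s.
With the tool pointing down it reaches from about 0.375 to 0.9 m from the base axis. Payload 3.1 kg.
Tool frame: the origin (TCP) lies at the very end of the fingers, on their centre line; the grasp point (between the pads) lies 19 mm behind it; z points along the fingers, y is the direction in which the jaws open and shut (so a half turn about z gives the same grasp; the last joint's range is limited). The gripper opens to 85 mm and grips with 20 to 120 N. Pads are 22 mm wide; open, the fingers measure 114 mm over their backs; the gripper's body (76 mm by 85 mm) begins 54 mm behind the grasp point. The pads swing forward as they close: fully open they stand 13 mm farther back than shut.
Start: joints at [1.05, 0.527, 1.433, -0, 1.181, -0.178], TCP at [0.21, 0.589, 0.211] pointing down, gripper open.
Joint ranges: [-3.08, 3.08], [-0.75, 2.2], [0.22, 2.44], [-1.43, 4.57], [0, 2.65], [-2.85, 2.85]. Speed limits (rad/s): [2.79, 2.79, 3.14, 3.14, 3.14, 3.14].

## Interface

Orientations are given as a unit quaternion [x, y, z, w].
In Python, from station import manip gives the robot as it stands.
- The arm moves only by the tool send_rows, never from a script. Its argument "motion" is a list of rows, each an object with "gripper": the finger opening in mm, from 0 to 85.4; "travel": the shift along the tool's x, y, z in mm, a list of three; "rotation": the turn, a rotation vector about the tool's x, y, z in degrees, a list of three. In form: [{"gripper": gripper, "travel": [x, y, z], "rotation": [ax, ay, az]}, ...]. A call has 1 to 12 rows; each row shifts and turns the commanded pose from where the row before left it, along the tool's axes as they then stand; what a row does not reach is not made up. A row lasts 1/12 s, in which the tool goes at most 41.7 mm and 7.16 degrees, less where a joint would pass 70% of its speed; a pose out of reach is approached as far as the arm can. A call is refused whole if a number of a shift passes 41.7 or a number of a turn 7.16, either way. A call with a gripper value outside its range is refused whole. The fingers move at their own pace and stop on an object; "newtons" is the grip in N (left out, the last holds). Time passes only in rows, so rows that do not move let the fingers close. It gives the time, the measured TCP pose, the force and the opening at its end, in the units of the state.
- manip.sense(): the state, without advancing time (a new reading comes with each control period).
- manip.snapshot(name): name is "scene" or "side" or "wrist"; returns the picture (400x640x3 uint8, red, green, blue); there is no depth.
- manip.calibration(name): a dict with "fx", "fy", "cx", "cy" (pixels), "cam_to_world" (4x4, takes a point from camera to world coordinates). Camera axes: x right, y down, z forward; pixel columns grow to the right and rows downward; lengths in m; the calibration is good to about 2 mm. A picture is of the moment at which its call begins: read the wrist's pose just before it. calibration takes no time and is no camera call; for the wrist camera it gives the pose at the moment of the call.
- manip.sign_off(): hands the job in, once; it reports no verdict.
The state is a dict: "t": time; "q": joint angles; "qd": joint speeds; "tau": joint torques, N m; "tcp_pos": TCP position; "tool_rot": TCP orientation; "force": force on the tool from outside, world axes, zero at the start; "ft_torque": the same for the moment, N m; "finger_gap": opening from 0.0 (shut) to 1.0 (fully open).
Only numpy, scipy, OpenCV 4.12 (cv2) and the standard library are available. Lean on these libraries where they do the work, as an engineer would, in place of code of your own. Each camera call takes 0.05 s, during which the arm holds its last target. There are 200 camera calls.

## Task

Take the stirrer drive's upright shaft between the fingers, turn it until its bright milled flat faces the red mark on the housing, and keep it pinched there for a moment to feel that the flat is in place. Then let go, fetch the aluminium collar from its wooden rest, slip it level over the shaft with its orange set screw on the side of the flat and the mark, and hold it halfway down the flat, clear of the bearing below, with the screw's inner tip pressed lightly and squarely against the flat. Finish while still holding it like that for a colleague to tighten, and leave the glassware, the driver and everything else on the bench where they are.

Things in the scene. Friction and masses are not known exactly. Their poses are not given: they have to be found in the camera images.
- shaft (a joint): Angle of the drive's upright shaft about its vertical axis, rad: 0 when the flat faces the red mark, positive when the flat has been turned counter-clockwise (seen from above) from the mark. It turns freely with slight friction (0.06 N m), stays where it is left, and has stops at -3 and +3. It starts 0.5 to 1.5 from the mark, always on the positive side.
- shaft_mid (a point): Point on the axis of the dark steel shaft (24 mm diameter) halfway up its bright flat, 94 mm above the bench; z up, x out through the flat (turns with the shaft). The flat lies 8 mm from the axis (20 mm across flat and back), is 18 mm wide and runs from 24 mm below to 26 mm above this point, where the shaft ends (top 3 mm chamfered). A bright line on the end points to the flat.
- drive: The stirrer drive's fixed white housing, 120 x 120 mm, top 60 mm above the bench, with a steel bearing boss (44 mm diameter) around the shaft up to 64 mm above the bench, 30 mm below the flat's middle. Origin on the bench under the shaft's axis; x towards the red mark, z up
- mark (a point): Middle of the red line painted on the top of the housing, 41 mm from the shaft's axis, 61 mm above the bench; x points from the shaft outwards along the line, z up.
- collar_center (a point): Centre of the loose aluminium collar, halfway up its axis; z along the axis, x towards its set screw. 48 mm outside, 30 mm bore, 22 mm high, about 0.1 kg. The screw (fixed in it, mid-height) ends inside 10.5 mm from the axis, so it passes the shaft only on the side of the flat; its orange head (16 mm) reaches 39 mm out. Grip it across, at right angles to the screw. Starts level, 56 mm up.
- collar: The same collar; origin at the centre of its underside, same axes
- screw_tip (a point): Inner end of the collar's set screw, 10.5 mm from the collar's axis at half its height; same axes as the collar.
- rest: Fixed turned-wood rest that carries the collar at the start: column 40 mm in diameter and 45 mm high on a 76 mm foot, with a 16 mm spigot standing 6 mm into the collar's bore. Origin under its centre, on the bench.
- amber_1: Amber reagent bottle with stopper, 56 mm diameter, 112 mm high; origin under its centre. To be left alone.
- amber_2: Second, equal amber bottle; origin under its centre. To be left alone.
- beaker: Glass beaker, 66 mm diameter, 85 mm high; origin under its centre. To be left alone.
- cylinder: Glass measuring cylinder, foot 64 mm diameter, 186 mm high; origin under its centre. To be left alone.
- driver: Small blue-handled driver, 150 mm long, lying along its x axis. To be left alone.
- dish: White shallow dish, 90 mm diameter, 16 mm high; origin under its centre. To be left alone.
- jar: White jar with blue cap, 56 mm diameter, 65 mm high; origin under its centre. To be left alone.
Mind the look-alikes: they are no part of the job. There is more than one size of the drive; the job needs the smallest.

How it is judged:
By the outcome, as a careful person would: the job done as asked, in the order asked, and still so for the second after the job is handed in, while the arm keeps its last pose, push and grip.
It also fails if it takes over 62 s, if anything falls off the work surface, if the arm or the gripper's body presses on something with over 40 N, if the wrist force passes 120 N, or if a joint passes its speed limit or range.

## Working session

There is one attempt and no reset: what is moved stays moved. The work goes in short steps, Python scripts to look and compute and a tool call to move; the robot and the scene stay as the last step left them, time stands still between calls to the robot, and variables do not carry over. Pictures are saved under pics/ and viewed, about 8 in all and at most 12, crops included, and the job is handed in when it is done.

Besides the shell and the picture viewer there is one more tool, called after "Request:" as a command line: name --argument value ..., lists and objects as JSON in quotes. send_rows: Moves the arm, as the interface text tells. Its arguments: {"type":"object","properties":{"motion":{"type":"array","items":{"type":"object","properties":{"gripper":{"type":"number"},"travel":{"type":"array","items":{"type":"number"}},"rotation":{"type":"array","items":{"type":"number"}}}}},"newtons":{"type":"number"}},"required":["motion"]}

```bash
mkdir -p pics; ls; python3 - <<'E'
from station import manip
import cv2,numpy as np
s=manip.sense();print({k:np.round(v,3) for k,v in s.items()})
for n in ["scene","side"]:
    im=manip.snapshot(n);cv2.imwrite(f"pics/{n}0.png",im[:,:,::-1])
    c=manip.calibration(n);print(n,{k:np.round(v,3) for k,v in c.items()})
E
```

```text
pics
{'t': np.float64(0.0), 'q': array([ 1.05 ,  0.528,  1.434, -0.   ,  1.181, -0.178]), 'qd': array([-0.001,  0.001, -0.002,  0.001, -0.001, -0.001]), 'tau': array([ 1.0000e-03, -4.4235e+01, -1.7803e+01, -0.0000e+00,  8.0000e-03,
       -0.0000e+00]), 'tcp_pos': array([0.21 , 0.588, 0.21 ]), 'tool_rot': array([ 0.171,  0.985, -0.001, -0.   ]), 'force': array([-0.627,  0.039, -0.087]), 'ft_torque': array([-0.025, -0.039,  0.031]), 'finger_gap': np.float64(1.0)}
scene {'fx': np.float64(457.123), 'fy': np.float64(457.123), 'cx': np.float64(329.249), 'cy': np.float64(200.239), 'cam_to_world': array([[ 0.696,  0.516, -0.5  ,  1.073],
       [ 0.718, -0.49 ,  0.494, -0.528],
       [ 0.01 , -0.703, -0.711,  0.844],
       [ 0.   ,  0.   ,  0.   ,  1.   ]])}
side {'fx': np.float64(415.761), 'fy': np.float64(415.761), 'cx': np.float64(317.509), 'cy': np.float64(196.396), 'cam_to_world': array([[-0.989, -0.095,  0.111,  0.416],
       [-0.146,  0.653, -0.743,  0.826],
       [-0.002, -0.751, -0.66 ,  0.836],
       [ 0.   ,  0.   ,  0.   ,  1.   ]])}
```

View pics/scene0.png

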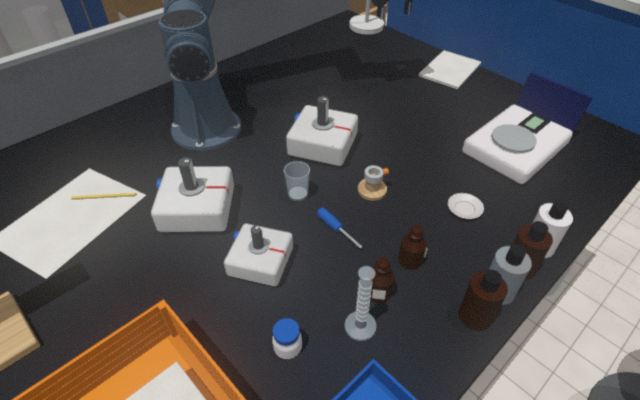

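View pics/side0.png

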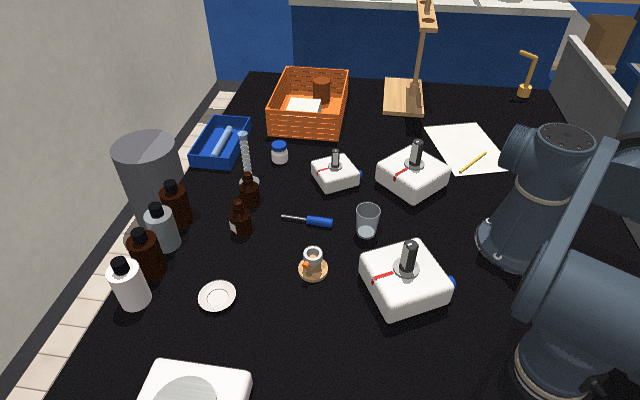

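Scene picture: three drives, at (323,135), (193,197) and (259,253). The last one looks smallest. The collar with its orange screw is on the wooden rest at (373,180). The side view shows the same drives at (406,275), (412,172) and (335,172), with the collar at (313,258). Next I'll confirm the choice in one enlarged crop.

```bash
cat > h.py <<'E'
from station import manip
import cv2,numpy as np
def ray(n,u,v,c=None):
    c=c or manip.calibration(n);T=c["cam_to_world"]
    d=T[:3,:3]@np.array([(u-c["cx"])/c["fx"],(v-c["cy"])/c["fy"],1]);return T[:3,3],d
def onz(n,u,v,z,c=None):
    o,d=ray(n,u,v,c);return (o+d*(z-o[2])/d[2])[:3]
def proj(n,p,c=None):
    c=c or manip.calibration(n);T=c["cam_to_world"];q=T[:3,:3].T@(np.asarray(p)-T[:3,3])
    return np.array([c["fx"]*q[0]/q[2]+c["cx"],c["fy"]*q[1]/q[2]+c["cy"]])
E
python3 - <<'E'
from h import *
a=cv2.imread("pics/scene0.png");b=cv2.imread("pics/side0.png")
def crop(im,u,v,w=40,h=30,k=5): return cv2.resize(im[v-h:v+h,u-w:u+w],None,fx=k,fy=k,interpolation=cv2.INTER_CUBIC)
m=np.vstack([np.hstack([crop(a,259,250),crop(a,373,182)]),np.hstack([crop(b,335,172),crop(b,313,262)])])
cv2.imwrite("pics/crop1.png",m)
for n,pts in dict(scene=[(257,231),(323,99),(186,161)],side=[(336,151),(408,242),(417,142)]).items():
    for p in pts: print(n,p,onz(n,*p,.12))
E
```

```text
scene (257, 231) [ 0.5249408  -0.19647202  0.12      ]
scene (323, 99) [0.26011363 0.24462236 0.12      ]
scene (186, 161) [ 0.22912863 -0.18328297  0.12      ]
side (336, 151) [ 0.51127876 -0.18927458  0.12      ]
side (408, 242) [0.3051324  0.14928773 0.12      ]
side (417, 142) [ 0.27134645 -0.27208683  0.12      ]
```

View pics/crop1.png

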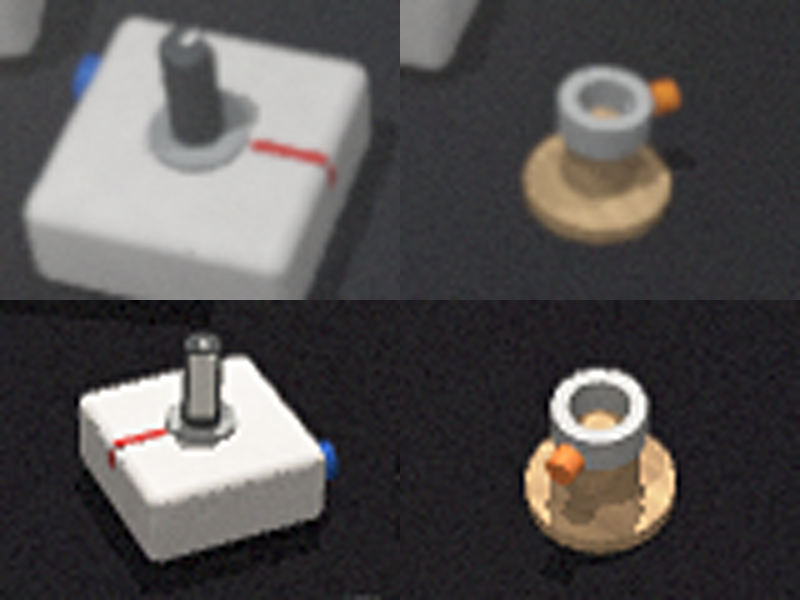

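```bash
python3 - <<'E'
from h import *
C={"scene":((219,220),(333,152)),"side":((295,142),(273,232))}
P={"scene":[(187,43,0,.12),(251,145,0,.06),(329,159,0,.06),(202,96,1,.067),(265,96,1,.056)],
"side":[(203,43,0,.12),(166,133,0,.06),(117,143,0,.06),(199,97,1,.067),(166,163,1,.056)]}
for n in P:
    r=[]
    for u,v,k,z in P[n]:
        o=C[n][k]; r.append(onz(n,o[0]+(u+.5)/5-.5,o[1]+(v+.5)/5-.5,z))
    r=np.array(r);print(n);print(r.round(4))
    for i,j in((0,2),(1,2),(3,4)): d=r[j]-r[i];print(i,j,np.hypot(*d[:2]),np.degrees(np.arctan2(d[1],d[0])))
c=manip.calibration("wrist");s=manip.sense();print(c)
from scipy.spatial.transform import Rotation as R
print(R.from_quat(s["tool_rot"]).as_matrix().round(3)); T=c["cam_to_world"]
Rt=R.from_quat(s["tool_rot"]).as_matrix();print("cam in tool",(Rt.T@(T[:3,3]-s["tcp_pos"])).round(4),(Rt.T@T[:3,:3]).round(3))
E
```

```text
scene
[[ 0.5174 -0.1932  0.12  ]
 [ 0.5374 -0.1815  0.06  ]
 [ 0.5667 -0.1619  0.06  ]
 [ 0.5275  0.1669  0.067 ]
 [ 0.5423  0.2005  0.056 ]]
0 2 0.05845067090266797 32.35793760360365
1 2 0.03527385441264914 33.73663438545625
3 4 0.03670262699296967 66.27528281418206
side
[[ 0.5141 -0.193   0.12  ]
 [ 0.5339 -0.1803  0.06  ]
 [ 0.5621 -0.1661  0.06  ]
 [ 0.5277  0.1626  0.067 ]
 [ 0.5385  0.1965  0.056 ]]
0 2 0.05503126149321588 29.290194558944172
1 2 0.03160753198490982 26.6656323371233
3 4 0.035628306587886995 72.36632567843371
{'fx': 302.4330566814789, 'fy': 302.4330566814789, 'cx': 314.25311557172836, 'cy': 200.20219710754705, 'cam_to_world': array([[ 0.3359192 ,  0.90067929,  0.27556325,  0.1393669 ],
       [ 0.94188977, -0.32078659, -0.09969767,  0.61295527],
       [-0.00139863,  0.29304057, -0.95609899,  0.37315197],
       [ 0.        ,  0.        ,  0.        ,  1.        ]])}
[[-0.942  0.336 -0.001]
 [ 0.336  0.942 -0.002]
 [ 0.    -0.002 -1.   ]]
cam in tool [ 0.0747 -0.0005 -0.1635] [[ 0.    -0.956 -0.293]
 [ 1.     0.     0.001]
 [-0.001 -0.293  0.956]]
```

Request:
send_rows --motion '[{"gripper":85,"travel":[-33,-24,1.5]},{"gripper":85,"travel":[-33,-24,1.5]},{"gripper":85,"travel":[-33,-24,1.5]},{"gripper":85,"travel":[-33,-24,1.5]},{"gripper":85,"travel":[-33,-24,1.5]},{"gripper":85,"travel":[-33,-24,1.5]},{"gripper":85,"travel":[-33,-24,1.5]},{"gripper":85,"travel":[-33,-24,1.5]},{"gripper":85,"travel":[-33,-24,1.5]},{"gripper":85,"travel":[-33,-24,1.5]},{"gripper":85,"travel":[-33,-24,1.5]},{"gripper":85,"travel":[-33,-24,1.5]}]'

```text
validation failed for argument at $.mo...
```

Request:
send_rows --motion '[{"gripper":85,"travel":[-33,-24,1.5],"rotation":[0,0,0]},{"gripper":85,"travel":[-33,-24,1.5],"rotation":[0,0,0]},{"gripper":85,"travel":[-33,-24,1.5],"rotation":[0,0,0]},{"gripper":85,"travel":[-33,-24,1.5],"rotation":[0,0,0]},{"gripper":85,"travel":[-33,-24,1.5],"rotation":[0,0,0]},{"gripper":85,"travel":[-33,-24,1.5],"rotation":[0,0,0]},{"gripper":85,"travel":[-33,-24,1.5],"rotation":[0,0,0]},{"gripper":85,"travel":[-33,-24,1.5],"rotation":[0,0,0]},{"gripper":85,"travel":[-33,-24,1.5],"rotation":[0,0,0]},{"gripper":85,"travel":[-33,-24,1.5],"rotation":[0,0,0]},{"gripper":85,"travel":[-33,-24,1.5],"rotation":[0,0,0]},{"gripper":85,"travel":[-33,-24,1.5],"rotation":[0,0,0]}]'

```text
t: 1.1
tcp_pos: [0.4867, 0.1824, 0.1922]
tool_rot: [0.171, 0.985, -0.0, -0.0]
force: [-0.1, 1.0, 0.7]
finger_gap: 0.993
```

```bash
cat > w.py <<'E'
from h import *
import pickle,sys
def snap(tag,n="wrist"):
    c=manip.calibration(n);im=manip.snapshot(n)
    cv2.imwrite(f"pics/{tag}.png",im[:,:,::-1]);pickle.dump(c,open(f"pics/{tag}.pkl","wb"));return im,c
def load(tag): return cv2.imread(f"pics/{tag}.png"),pickle.load(open(f"pics/{tag}.pkl","rb"))
if __name__=="__main__": snap(sys.argv[1])
E
python3 w.py wcol
```

Request:
send_rows --motion '[{"gripper":60,"travel":[-15.3,-34.4,0],"rotation":[0,0,0]},{"gripper":60,"travel":[-15.3,-34.4,0],"rotation":[0,0,0]},{"gripper":60,"travel":[-15.3,-34.4,0],"rotation":[0,0,0]},{"gripper":60,"travel":[-15.3,-34.4,0],"rotation":[0,0,0]},{"gripper":60,"travel":[-15.3,-34.4,0],"rotation":[0,0,0]},{"gripper":60,"travel":[-15.3,-34.4,0],"rotation":[0,0,0]},{"gripper":60,"travel":[-15.3,-34.4,0],"rotation":[0,0,0]},{"gripper":60,"travel":[-15.3,-34.4,0],"rotation":[0,0,0]},{"gripper":60,"travel":[-15.3,-34.4,0],"rotation":[0,0,0]},{"gripper":60,"travel":[-15.3,-34.4,0],"rotation":[0,0,0]},{"gripper":60,"travel":[0,0,0],"rotation":[0,0,0]},{"gripper":60,"travel":[0,0,0],"rotation":[0,0,0]}]'

```text
t: 2.15
tcp_pos: [0.5146, -0.1929, 0.192]
tool_rot: [0.172, 0.985, 0.0, -0.0]
force: [-0.5, 0.8, 0.1]
finger_gap: 0.699
```

```bash
python3 w.py wdrv; python3 - <<'E'
from w import *
s=manip.sense();print(s["tcp_pos"])
a,c=load("wcol");b,d=load("wdrv")
def crop(im,p,w=100,h=70,k=4):
    u=int(np.clip(p[0],w,640-w));v=int(np.clip(p[1],h,400-h));print("orig",u-w,v-h);return cv2.resize(im[v-h:v+h,u-w:u+w],None,fx=k,fy=k,interpolation=cv2.INTER_CUBIC)
pa=proj("wrist",[.528,.165,.06],c);pb=proj("wrist",[.525,-.185,.08],d);print(pa,pb)
cv2.imwrite("pics/crop2.png",np.vstack([crop(a,pa)[:300] if 0 else cv2.resize(crop(a,pa),(428,300)),cv2.resize(crop(b,pb),(428,300))]))
E
```

```text
[ 0.51403913 -0.19111847  0.19192532]
[312.20926171 226.38610355] [326.143531   197.45552877]
orig 212 156
orig 226 127
```

View pics/crop2.png

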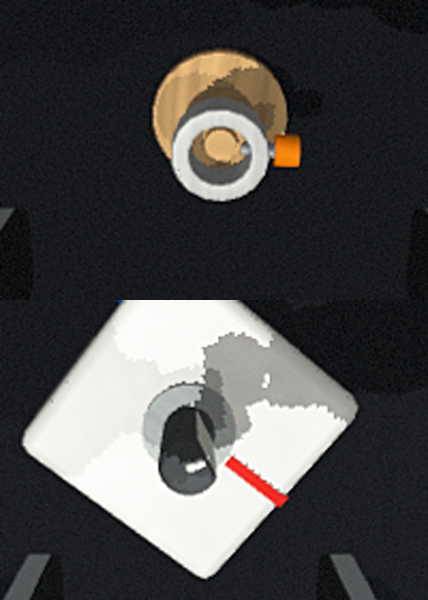

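```bash
cat > m.py <<'E'
from w import *
def line_dir(mask,c,z):
    pts=np.argwhere(mask)[:,::-1].astype(float);P=np.array([onz("",u,v,z,c) for u,v in pts])[:,:2]
    m=P.mean(0);w,V=np.linalg.eigh(np.cov((P-m).T));d=V[:,1];t=(P-m)@d
    return m,np.degrees(np.arctan2(d[1],d[0])),t.max()-t.min(),len(P)
if __name__=="__main__":
    b,c=load("wdrv");h=cv2.cvtColor(b,cv2.COLOR_BGR2HSV)
    red=((h[...,0]<6)|(h[...,0]>174))&(h[...,1]>150)&(h[...,2]>120)
    print("mark",line_dir(red,c,.0605))
    # bright line on shaft end: search near shaft top
    g=cv2.cvtColor(b,cv2.COLOR_BGR2GRAY)
    o=np.array([226,127]);x0,y0=(np.array([180,157])/2.14+o).astype(int);x1,y1=(np.array([210,173])/2.14+o).astype(int)
    sub=np.zeros(g.shape,bool);sub[y0:y1,x0:x1]=g[y0:y1,x0:x1]>150;print("line",line_dir(sub,c,.12))
    print(g[y0-2:y1+3,x0-2:x1+2])
    for u,v in[(188,163)]: print("top",onz("",u/2.14+o[0],v/2.14+o[1],.12,c))
    # shaft top by dark disc & boss
    print("boss",onz("",189/2.14+o[0],125/2.14+o[1],.064,c))
    a,c=load("wcol");h=cv2.cvtColor(a,cv2.COLOR_BGR2HSV);o=np.array([212,156])
    org=(h[...,0]>6)&(h[...,0]<17)&(h[...,1]>190)&(h[...,2]>120)
    p=np.argwhere(org)[:,::-1].mean(0);s=onz("",*p,.056,c);k=onz("",220.5/2.14+o[0],155/2.14+o[1],.067,c)
    print("screw",s,org.sum(),"collar",k,np.degrees(np.arctan2(*(s-k)[:2][::-1])),np.hypot(*(s-k)[:2]))
E
python3 m.py
```

```text
mark (array([ 0.55188485, -0.17230258]), np.float64(-148.04522779373318), np.float64(0.03473739109718969), 166)
line (array([ 0.51600032, -0.1912739 ]), np.float64(92.49074927715198), np.float64(0.009493483311513428), 31)
[[ 44  39  44  42  41  42  42  45  40  46  42  40  35  61 125 116 113 129]
 [ 56  37  40  43  46  43  48  48  43  42  39  39  33  45  98 147 110 124]
 [ 88  58  34  40  41  40  39  40  42  36  39  52  46  26  99 194 110 117]
 [ 88  83  36  39  35  42  57  31  36  52  85  99  93  48  73 137 116 113]
 [ 87  81  37  57  57  61  72  57  70 101 147 199 194 169  39  59 121 113]
 [ 83  76  62  85  91 123 141 183 189 186 216 255 255 255  73  33  84 122]
 [ 84  86  83  79 112 203 244 255 255 255 255 255 251 235 106  39  59 119]
 [ 85  85  82  75 109 218 255 254 252 245 250 233 132  62  76  69  36  81]
 [ 82  83  82  76 102 193 255 250 239 143 137  56  68  79  85  78  44  51]
 [ 81  86  86  84  70  95 155 154 139  60  72  72  79  83  81  84  76  30]
 [ 85  85  83  85  79  78  76  71  76  79  80  82  81  83  86  89  80  32]
 [ 88  83  90  85  86  89 103  98  97  98  85  85  88  91  95 100  78  65]]
top [ 0.51446042 -0.1935942   0.12      ]
boss [ 0.51391043 -0.19292927  0.064     ]
screw [0.54149965 0.19813786 0.056     ] 160 collar [0.52845813 0.16797002 0.067     ] 66.62123287810606 0.032866084735408606
```

Request:
send_rows --motion '[{"gripper":60,"travel":[0,0,10],"rotation":[0,0,-5.6]},{"gripper":60,"travel":[0,0,10],"rotation":[0,0,-5.6]},{"gripper":60,"travel":[0,0,10],"rotation":[0,0,-5.6]},{"gripper":60,"travel":[0,0,10],"rotation":[0,0,-5.6]},{"gripper":60,"travel":[0,0,0],"rotation":[0,0,0]},{"gripper":60,"travel":[0,0,0],"rotation":[0,0,0]}]'

```text
t: 2.7
tcp_pos: [0.514, -0.189, 0.1521]
tool_rot: [-0.024, 1.0, 0.001, -0.001]
force: [-0.3, -0.7, 0.4]
finger_gap: 0.699
```

```bash
cat > st.py <<'E'
from w import *
from scipy.spatial.transform import Rotation as R
def st(tx=None,ty=None):
    for i in range(3):
        s=manip.sense(); Rm=R.from_quat(s["tool_rot"]).as_matrix()
    y=Rm[:,1];print("t",round(s["t"],2),"tcp",(s["tcp_pos"]*1000).round(2),"yaw_y",round(np.degrees(np.arctan2(y[1],y[0])),2),"tilt",np.degrees(Rm[:2,2]).round(2),"F",s["force"].round(2),"M",s["ft_torque"].round(3),"gap mm",round(s["finger_gap"]*85.4,2))
    if tx is not None: print("tool dx,dy mm",(Rm.T@(np.array([tx,ty,s["tcp_pos"][2]])-s["tcp_pos"])*1000).round(2))
if __name__=="__main__": st(*map(float,sys.argv[1:]))
E
python3 st.py .5152 -.1933; python3 w.py wdrv2; python3 - <<'E'
from w import *
b,c=load("wdrv2");p=proj("",[.515,-.193,.12],c);print(p)
u,v=int(p[0]),int(p[1]);w,h=60,45;u=max(w,u);v=min(400-h,v);print("o",u-w,v-h)
cv2.imwrite("pics/crop3.png",cv2.resize(b[v-h:v+h,u-w:u+w],None,fx=6,fy=6,interpolation=cv2.INTER_CUBIC))
E
```

```text
t 2.7 tcp [ 514.03 -189.03  152.08] yaw_y 92.74 tilt [-0.12  0.08] F [-0.28 -0.71  0.38] M [ 0.022 -0.027  0.012] gap mm 59.67
tool dx,dy mm [-0.97 -4.33 -0.01]
[308.99655872 221.85506042]
o 248 176
```

View pics/crop3.png

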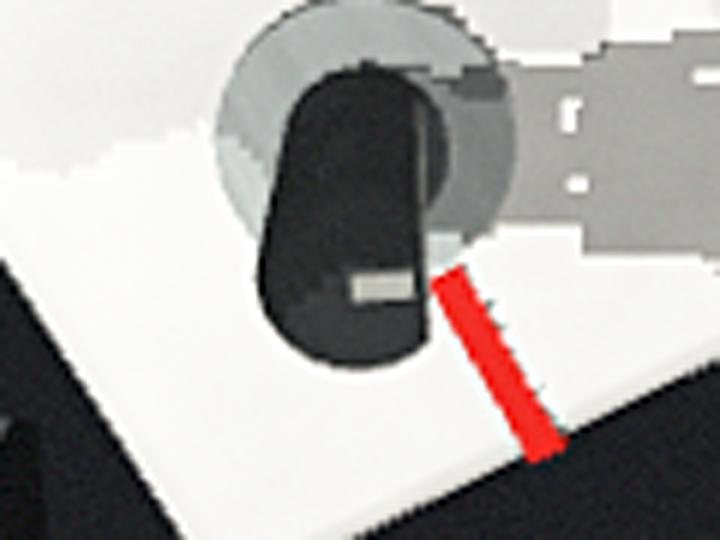

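```bash
python3 - <<'E'
from m import *
b,c=load("wdrv2");print(onz("",248+357.5/6-.5,176+287.5/6-.5,.12,c))
print("boss",onz("",248+366/6-.5,176+145/6-.5,.064,c))
h=cv2.cvtColor(b,cv2.COLOR_BGR2HSV)
red=((h[...,0]<6)|(h[...,0]>174))&(h[...,1]>150)&(h[...,2]>120)
m=line_dir(red,c,.0605);print("mark",m);a=np.radians(m[1]);d=np.array([np.cos(a),np.sin(a)]);d*=np.sign(d[0]);print("axis",m[0]-.041*d)
g=cv2.cvtColor(b,cv2.COLOR_BGR2GRAY);sub=np.zeros(g.shape,bool);sub[176+42:176+54,248+55:248+70]=g[176+42:176+54,248+55:248+70]>140
print(line_dir(sub,c,.12))
E
python3 st.py .5152 -.1933
```

```text
[ 0.51621762 -0.19427443  0.12      ]
boss [ 0.51599323 -0.19419619  0.064     ]
mark (array([ 0.55146596, -0.17272783]), np.float64(-148.33481899978142), np.float64(0.03385623896116355), 210)
axis [ 0.51656961 -0.19425097]
(array([ 0.51606325, -0.19123608]), np.float64(96.36700584211093), np.float64(0.006369483988860799), 40)
t 2.75 tcp [ 514.6  -189.68  152.67] yaw_y 92.73 tilt [-0.03  0.03] F [-0.13 -0.56 -1.01] M [-0.024  0.058 -0.018] gap mm 59.96
tool dx,dy mm [-0.42 -3.64 -0.  ]
```

Request:
send_rows --motion '[{"gripper":60,"travel":[-1.6,-4.6,0],"rotation":[0,0,0]},{"gripper":60,"travel":[0,0,18],"rotation":[0,0,0]},{"gripper":60,"travel":[0,0,18],"rotation":[0,0,0]},{"gripper":60,"travel":[0,0,18],"rotation":[0,0,0]},{"gripper":60,"travel":[0,0,17],"rotation":[0,0,0]},{"gripper":60,"travel":[0,0,0],"rotation":[0,0,0]},{"gripper":60,"travel":[0,0,0],"rotation":[0,0,0]}]'

```text
t: 3.33
tcp_pos: [0.5165, -0.1957, 0.0815]
tool_rot: [-0.024, 1.0, 0.0, -0.0]
force: [0.9, -0.4, -0.2]
finger_gap: 0.705
```

```bash
python3 st.py .5162 -.1942
```

```text
t 3.33 tcp [ 516.48 -195.67   81.47] yaw_y 92.72 tilt [-0.04  0.02] F [ 0.86 -0.39 -0.17] M [-0.04  -0.041  0.025] gap mm 60.17
tool dx,dy mm [0.21 1.48 0.  ]
```

Request:
send_rows --motion '[{"gripper":40,"travel":[0,0.5,0],"rotation":[0,0,0]},{"gripper":30,"travel":[0,0,0],"rotation":[0,0,0]},{"gripper":24,"travel":[0,0,0],"rotation":[0,0,0]},{"gripper":15,"travel":[0,0,0],"rotation":[0,0,0]},{"gripper":10,"travel":[0,0,0],"rotation":[0,0,0]},{"gripper":10,"travel":[0,0,0],"rotation":[0,0,0]},{"gripper":10,"travel":[0,0,0],"rotation":[0,0,0]},{"gripper":10,"travel":[0,0,0],"rotation":[0,0,0]}]' --newtons 20

```text
t: 4.0
tcp_pos: [0.5172, -0.1958, 0.0827]
tool_rot: [-0.024, 1.0, -0.001, 0.001]
force: [-0.9, 0.0, 5.7]
finger_gap: 0.23
```

```bash
python3 st.py .5162 -.1942
```

```text
t 4.0 tcp [ 517.23 -195.76   82.75] yaw_y 92.77 tilt [ 0.12 -0.09] F [-0.94  0.04  5.66] M [-0.06   0.099  0.021] gap mm 19.62
tool dx,dy mm [ 0.95  1.61 -0.  ]
```

Request:
send_rows --motion '[{"gripper":10,"travel":[0,0,0],"rotation":[0,0,5.1]},{"gripper":10,"travel":[0,0,0],"rotation":[0,0,5.1]},{"gripper":10,"travel":[0,0,0],"rotation":[0,0,5.1]},{"gripper":10,"travel":[0,0,0],"rotation":[0,0,5.1]},{"gripper":10,"travel":[0,0,0],"rotation":[0,0,5.1]},{"gripper":10,"travel":[0,0,0],"rotation":[0,0,5.1]},{"gripper":10,"travel":[0,0,0],"rotation":[0,0,5.1]},{"gripper":10,"travel":[0,0,0],"rotation":[0,0,5.1]},{"gripper":10,"travel":[0,0,0],"rotation":[0,0,5.1]},{"gripper":10,"travel":[0,0,0],"rotation":[0,0,5.1]},{"gripper":10,"travel":[0,0,0],"rotation":[0,0,5.1]},{"gripper":10,"travel":[0,0,0],"rotation":[0,0,5.0]}]'

```text
t: 5.0
tcp_pos: [0.5151, -0.1957, 0.0827]
tool_rot: [0.489, 0.872, -0.001, -0.001]
force: [-5.5, -2.1, 9.1]
finger_gap: 0.228
```

Request:
send_rows --motion '[{"gripper":10,"travel":[0,0,0],"rotation":[0,0,0]},{"gripper":10,"travel":[0,0,0],"rotation":[0,0,0]},{"gripper":10,"travel":[0,0,0],"rotation":[0,0,0]}]'

```text
t: 5.25
tcp_pos: [0.5151, -0.1957, 0.0827]
tool_rot: [0.487, 0.873, -0.001, -0.001]
force: [-5.6, -2.2, 8.8]
finger_gap: 0.231
```

```bash
python3 st.py .5162 -.1942; python3 w.py wpin; python3 st.py; python3 - <<'E'
from m import *
b,c=load("wpin");p=proj("",[.53,-.185,.09],c);print(p)
h=cv2.cvtColor(b,cv2.COLOR_BGR2HSV)
red=((h[...,0]<6)|(h[...,0]>174))&(h[...,1]>150)&(h[...,2]>120)
m=line_dir(red,c,.0605);print("mark",m)
u,v=int(p[0]),int(p[1]);w,hh=90,65;u=max(w,u);v=min(400-hh,v);print("o",u-w,v-hh)
cv2.imwrite("pics/crop4.png",cv2.resize(b[v-hh:v+hh,u-w:u+w],None,fx=4,fy=4,interpolation=cv2.INTER_CUBIC))
E
```

```text
t 5.25 tcp [ 515.11 -195.71   82.7 ] yaw_y 31.7 tilt [-0.13 -0.05] F [-5.61 -2.21  8.84] M [-0.329  0.828 -0.084] gap mm 19.74
tool dx,dy mm [ 0.72  1.72 -0.  ]
t 5.3 tcp [ 515.11 -195.75   82.69] yaw_y 31.69 tilt [-0.13 -0.05] F [-5.29 -2.    9.72] M [-0.336  0.884 -0.047] gap mm 19.22
[346.96356216 242.95404582]
mark (array([ 0.55204787, -0.17222043]), np.float64(-148.62570852478606), np.float64(0.03503864587474982), 451)
o 256 177
```

View pics/crop4.png

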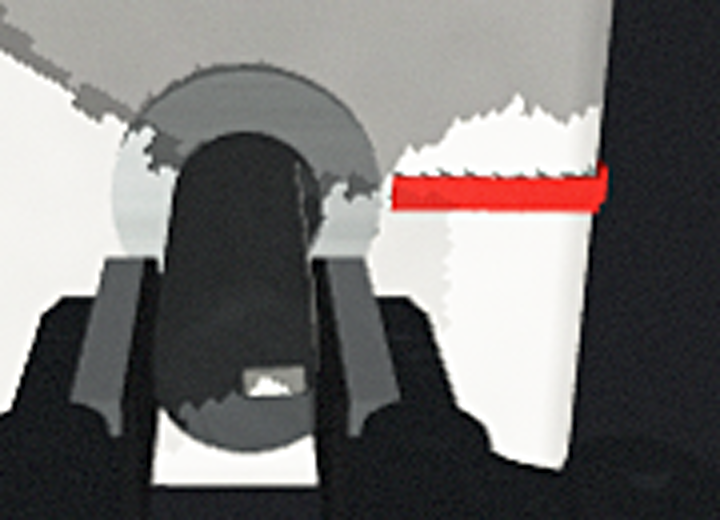

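The pinch picture shows the shaft's end line at (275,382) pointing straight right between the pads. The red mark runs level at (395–605,190), so the flat faces it. The gap is 19.6 mm, which is the width across the flat. I'll hold for a moment, then let go.

Request:
send_rows --motion '[{"gripper":10,"travel":[0,0,0],"rotation":[0,0,0]},{"gripper":10,"travel":[0,0,0],"rotation":[0,0,0]},{"gripper":10,"travel":[0,0,0],"rotation":[0,0,0]},{"gripper":10,"travel":[0,0,0],"rotation":[0,0,0]},{"gripper":10,"travel":[0,0,0],"rotation":[0,0,0]},{"gripper":10,"travel":[0,0,0],"rotation":[0,0,0]},{"gripper":10,"travel":[0,0,0],"rotation":[0,0,0]},{"gripper":10,"travel":[0,0,0],"rotation":[0,0,0]},{"gripper":10,"travel":[0,0,0],"rotation":[0,0,0]},{"gripper":10,"travel":[0,0,0],"rotation":[0,0,0]},{"gripper":10,"travel":[0,0,0],"rotation":[0,0,0]},{"gripper":10,"travel":[0,0,0],"rotation":[0,0,0]}]'

```text
t: 6.3
tcp_pos: [0.5151, -0.1957, 0.0827]
tool_rot: [0.487, 0.873, -0.001, -0.001]
force: [-4.7, -2.5, 9.1]
finger_gap: 0.229
```

Request:
send_rows --motion '[{"gripper":24,"travel":[0,0,0],"rotation":[0,0,0]},{"gripper":40,"travel":[0,0,0],"rotation":[0,0,0]},{"gripper":60,"travel":[0,0,0],"rotation":[0,0,0]},{"gripper":60,"travel":[0,0,0],"rotation":[0,0,0]},{"gripper":60,"travel":[0,0,0],"rotation":[0,0,0]},{"gripper":60,"travel":[0,0,-15],"rotation":[0,0,0]},{"gripper":60,"travel":[0,0,-25],"rotation":[0,0,0]},{"gripper":60,"travel":[0,0,-25],"rotation":[0,0,0]},{"gripper":60,"travel":[0,0,-20],"rotation":[0,0,0]},{"gripper":60,"travel":[0,0,0],"rotation":[0,0,0]},{"gripper":60,"travel":[0,0,0],"rotation":[0,0,0]}]'

```text
t: 7.22
tcp_pos: [0.5172, -0.1954, 0.1675]
tool_rot: [0.487, 0.873, -0.0, 0.001]
force: [-0.3, -0.1, -1.1]
finger_gap: 0.701
```

```bash
python3 st.py .5162 -.1938; python3 w.py wrel; python3 st.py .5283 .167; python3 - <<'E'
from m import *
b,c=load("wrel");p=proj("",[.525,-.188,.10],c);print(p)
h=cv2.cvtColor(b,cv2.COLOR_BGR2HSV)
red=((h[...,0]<6)|(h[...,0]>174))&(h[...,1]>150)&(h[...,2]>120)
m=line_dir(red,c,.0605);print("mark",m)
u,v=int(p[0]),int(p[1]);w,hh=80,60;u=max(w,u);v=min(400-hh,v);print("o",u-w,v-hh)
cv2.imwrite("pics/crop5.png",cv2.resize(b[v-hh:v+hh,u-w:u+w],None,fx=5,fy=5,interpolation=cv2.INTER_CUBIC))
E
```

```text
t 7.22 tcp [ 517.19 -195.42  167.51] yaw_y 31.67 tilt [ 0.14 -0.08] F [-0.3  -0.09 -1.07] M [-0.044 -0.036  0.105] gap mm 59.89
tool dx,dy mm [ 1.9   0.01 -0.  ]
t 7.27 tcp [ 516.27 -194.93  166.34] yaw_y 31.67 tilt [-0.01  0.01] F [ 0.14 -0.24 -0.06] M [0.024 0.011 0.038] gap mm 60.01
tool dx,dy mm [3.0173e+02 2.0024e+02 4.0000e-02]
[327.53409087 201.64055968]
mark (array([ 0.35673666, -0.16960983]), np.float64(179.84244990293726), np.float64(0.284417265856649), 1076)
o 247 141
```

View pics/crop5.png

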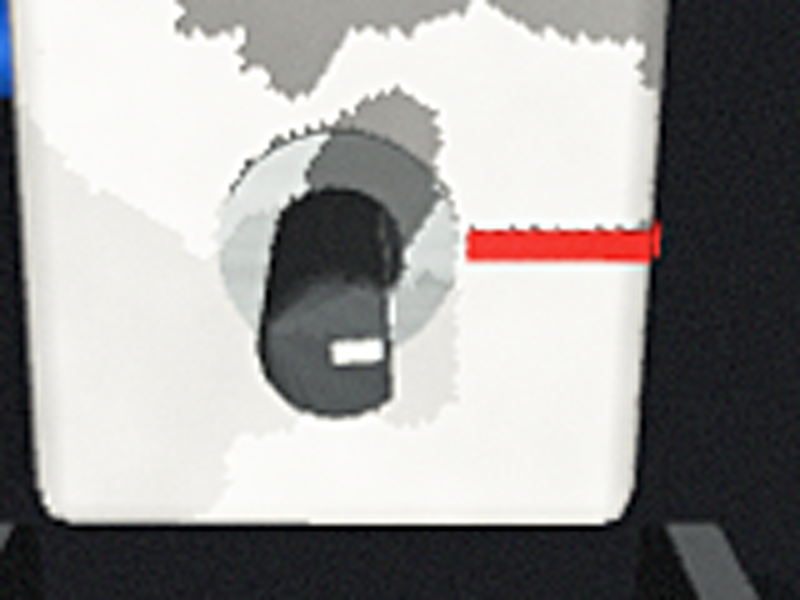

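Request:
send_rows --motion '[{"gripper":80,"travel":[33.5,22.2,0],"rotation":[0,0,0]},{"gripper":80,"travel":[33.5,22.2,0],"rotation":[0,0,0]},{"gripper":80,"travel":[33.5,22.2,0],"rotation":[0,0,0]},{"gripper":80,"travel":[33.5,22.2,0],"rotation":[0,0,0]},{"gripper":80,"travel":[33.5,22.2,0],"rotation":[0,0,0]},{"gripper":80,"travel":[33.5,22.2,0],"rotation":[0,0,0]},{"gripper":80,"travel":[33.5,22.2,0],"rotation":[0,0,0]},{"gripper":80,"travel":[33.5,22.2,0],"rotation":[0,0,0]},{"gripper":80,"travel":[33.5,22.2,0],"rotation":[0,0,0]}]'

```text
t: 8.02
tcp_pos: [0.5267, 0.1682, 0.1647]
tool_rot: [0.487, 0.873, -0.001, -0.002]
force: [0.7, -1.3, 0.1]
finger_gap: 0.938
```

Request:
send_rows --motion '[{"gripper":80,"travel":[0,0,0],"rotation":[0,0,6.8]},{"gripper":80,"travel":[0,0,0],"rotation":[0,0,6.8]},{"gripper":80,"travel":[0,0,0],"rotation":[0,0,6.8]},{"gripper":80,"travel":[0,0,0],"rotation":[0,0,6.8]},{"gripper":80,"travel":[0,0,0],"rotation":[0,0,6.8]},{"gripper":80,"travel":[0,0,0],"rotation":[0,0,6.8]},{"gripper":80,"travel":[0,0,0],"rotation":[0,0,6.8]},{"gripper":80,"travel":[0,0,0],"rotation":[0,0,6.8]},{"gripper":80,"travel":[0,0,0],"rotation":[0,0,0]},{"gripper":80,"travel":[0,0,0],"rotation":[0,0,0]},{"gripper":80,"travel":[0,0,0],"rotation":[0,0,0]}]'

```text
t: 8.93
tcp_pos: [0.5277, 0.1663, 0.1655]
tool_rot: [0.832, 0.555, -0.001, -0.0]
force: [0.3, -0.2, 0.3]
finger_gap: 0.938
```

```bash
python3 st.py .5283 .167; python3 w.py wcol2; python3 st.py .5283 .167; python3 - <<'E'
from m import *
_,c=load("wrel");print("shaft",onz("",314,211,.12,c))
b,c=load("wcol2");p=proj("",[.532,.175,.06],c);print(p)
u,v=int(p[0]),int(p[1]);w,hh=80,60;u=max(w,u);v=min(400-hh,v);print("o",u-w,v-hh)
cv2.imwrite("pics/crop6.png",cv2.resize(b[v-hh:v+hh,u-w:u+w],None,fx=5,fy=5,interpolation=cv2.INTER_CUBIC))
E
```

```text
t 8.93 tcp [527.66 166.29 165.53] yaw_y -22.6 tilt [-0.11 -0.01] F [ 0.3  -0.22  0.33] M [-0.044 -0.021  0.016] gap mm 80.11
tool dx,dy mm [ 0.9   0.31 -0.  ]
t 8.98 tcp [527.85 166.3  165.79] yaw_y -22.63 tilt [-0.08 -0.01] F [-0.29 -0.3  -0.36] M [0.01  0.03  0.003] gap mm 79.9
tool dx,dy mm [ 0.82  0.15 -0.  ]
shaft [ 0.51626898 -0.19449752  0.12      ]
[314.94954685 181.49422966]
o 234 121
```

View pics/crop6.png

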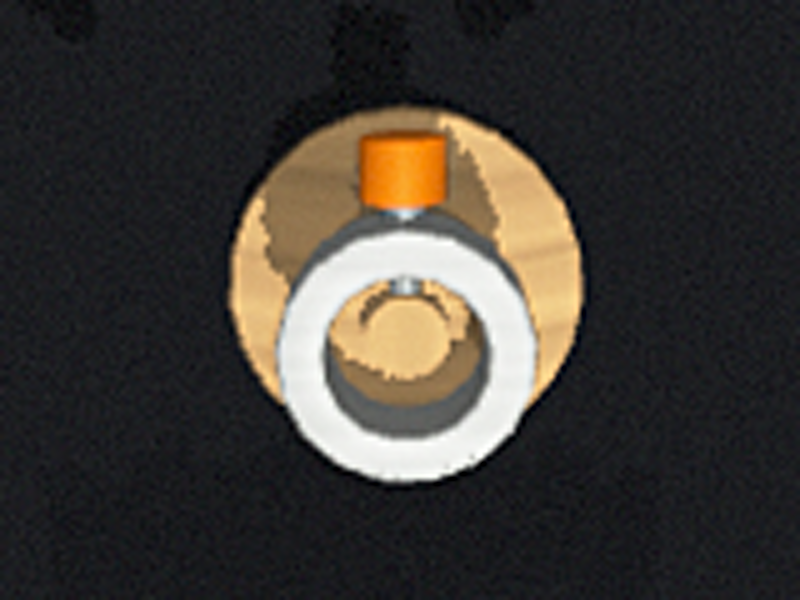

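```bash
python3 - <<'E'
from m import *
b,c=load("wcol2")
k=onz("",234+(407.5/5)-.5,121+(357/5)-.5,.067,c)
g=b.min(2).astype(int);M=(g>190).astype(np.uint8);n,l,stt,_=cv2.connectedComponentsWithStats(M);i=l[121+52,234+81] if 0 else 1+np.argmax(stt[1:,4])
co=max(cv2.findContours((l==i).astype(np.uint8),cv2.RETR_EXTERNAL,cv2.CHAIN_APPROX_NONE)[0],key=len)
e=cv2.fitEllipse(co);print(e,stt[i]);k2=onz("",*e[0],.067,c);print("collar",k,k2)
h=cv2.cvtColor(b,cv2.COLOR_BGR2HSV);org=(h[...,0]>6)&(h[...,0]<17)&(h[...,1]>190)&(h[...,2]>120)
org[:120]=0;org[170:]=0;org[:,:290]=0;org[:,340:]=0
p=np.argwhere(org)[:,::-1].mean(0);s=onz("",*p,.060,c)
print(p,s,np.degrees(np.arctan2(*(s-k2)[:2][::-1])),np.hypot(*(s-k2)[:2]))
E
```

```text
((125.78778839111328, 263.9178161621094), (94.51480865478516, 159.28143310546875), 53.13566589355469) [  40  195  160  136 8885]
collar [0.52900727 0.16767469 0.067     ] [0.33159676 0.17112817 0.067     ]
[313.74853801 153.94736842] [0.54065258 0.19862378 0.06      ] 7.492695531253016 0.21085621641212984
```

Request:
send_rows --motion '[{"gripper":80,"travel":[1.8,0.6,0],"rotation":[0,0,-1.3]},{"gripper":80,"travel":[0,0,30],"rotation":[0,0,0]},{"gripper":80,"travel":[0,0,30],"rotation":[0,0,0]},{"gripper":80,"travel":[0,0,25],"rotation":[0,0,0]},{"gripper":80,"travel":[0,0,20],"rotation":[0,0,0]},{"gripper":80,"travel":[0,0,16],"rotation":[0,0,0]},{"gripper":80,"travel":[0,0,10.5],"rotation":[0,0,0]},{"gripper":80,"travel":[0,0,0],"rotation":[0,0,0]},{"gripper":80,"travel":[0,0,0],"rotation":[0,0,0]}]'

```text
t: 9.73
tcp_pos: [0.5296, 0.1679, 0.0349]
tool_rot: [0.826, 0.564, -0.0, -0.0]
force: [-0.2, 0.0, 0.1]
finger_gap: 0.936
```

```bash
python3 st.py .529 .1677
```

```text
t 9.73 tcp [529.58 167.85  34.85] yaw_y -21.39 tilt [-0.03 -0.  ] F [-0.21  0.01  0.11] M [-0.032 -0.03   0.025] gap mm 79.9
tool dx,dy mm [-0.35 -0.48  0.  ]
```

Request:
send_rows --motion '[{"gripper":60,"travel":[0,0,0],"rotation":[0,0,0]},{"gripper":54,"travel":[0,0,0],"rotation":[0,0,0]},{"gripper":50,"travel":[0,0,0],"rotation":[0,0,0]},{"gripper":46,"travel":[0,0,0],"rotation":[0,0,0]},{"gripper":40,"travel":[0,0,0],"rotation":[0,0,0]},{"gripper":40,"travel":[0,0,0],"rotation":[0,0,0]},{"gripper":40,"travel":[0,0,0],"rotation":[0,0,0]},{"gripper":40,"travel":[0,0,0],"rotation":[0,0,0]}]' --newtons 35

```text
t: 10.4
tcp_pos: [0.5298, 0.168, 0.0366]
tool_rot: [0.826, 0.563, 0.001, 0.0]
force: [-2.3, 0.0, 5.9]
finger_gap: 0.541
```

```bash
python3 st.py .529 .1677
```

```text
t 10.4 tcp [529.79 168.02  36.61] yaw_y -21.43 tilt [0.08 0.02] F [-2.25  0.01  5.92] M [ 0.097  0.373 -0.043] gap mm 46.24
tool dx,dy mm [-0.59 -0.62 -0.  ]
```

Request:
send_rows --motion '[{"gripper":40,"travel":[0,0,-5],"rotation":[0,0,0]},{"gripper":40,"travel":[0,0,-12],"rotation":[0,0,0]},{"gripper":40,"travel":[0,0,-22],"rotation":[0,0,0]},{"gripper":40,"travel":[0,0,-28],"rotation":[0,0,0]},{"gripper":40,"travel":[0,0,-28],"rotation":[0,0,0]},{"gripper":40,"travel":[0,0,-22],"rotation":[0,0,0]},{"gripper":40,"travel":[0,0,-13],"rotation":[0,0,0]},{"gripper":40,"travel":[0,0,0],"rotation":[0,0,0]}]'

```text
t: 11.07
tcp_pos: [0.5319, 0.1681, 0.1687]
tool_rot: [0.826, 0.563, 0.003, 0.002]
force: [0.2, -0.7, -2.0]
finger_gap: 0.541
```

```bash
python3 st.py; python3 w.py whold; python3 - <<'E'
from m import *
b,c=load("whold")
w,hh=80,60;u,v=314,250
cv2.imwrite("pics/crop7.png",cv2.resize(b[v-hh:v+hh,u-w:u+w],None,fx=5,fy=5,interpolation=cv2.INTER_CUBIC))
E
```

```text
t 11.07 tcp [531.88 168.09 168.74] yaw_y -21.43 tilt [0.45 0.05] F [ 0.21 -0.65 -1.96] M [-0.03  -0.034  0.005] gap mm 46.2
```

View pics/crop7.png

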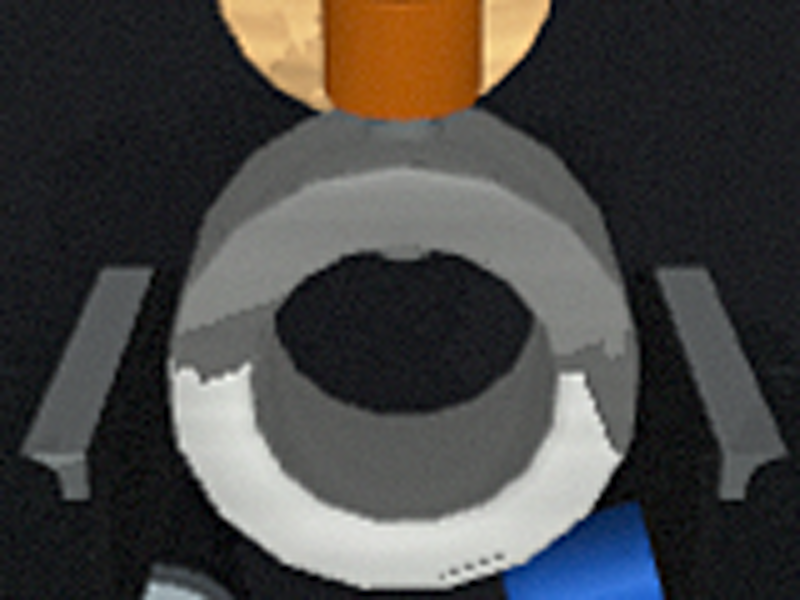

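```bash
cat > fit.py <<'E'
from m import *
from scipy.optimize import least_squares
RC=np.array([[0,-.956,-.2931],[1,0,0],[0,-.2931,.956]]);TC=np.array([.0747,-.0005,-.1635])
_,c=load("whold")
def px(P): # tool-frame point -> crop px
    q=RC.T@(P-TC);return ((c["fx"]*q[0]/q[2]+c["cx"]-234+.5)*5-.5,(c["fy"]*q[1]/q[2]+c["cy"]-190+.5)*5-.5)
def pts(p):
    x,z,t=p;s,co=np.sin(t),np.cos(t)
    f=lambda X,Z:np.array([x+X*co+Z*s,0,z-X*s+Z*co]) # collar X along screw(tool x), Z along tool z (down)
    return [px(f(-.024,-.011))[1],px(f(.024,-.011))[1],px(f(-.015,-.011))[1],px(f(-.015,.011))[1],px(f(.015,-.011))[1]]
m=[590,168,520,413,250]
for t0 in (None,):
    r=least_squares(lambda p:np.array(pts(p))-m,[0,-.02,0]);print(r.x[:2]*1000,np.degrees(r.x[2]),np.round(r.fun,1))
    r=least_squares(lambda p:np.array(pts([*p,0]))-m,[0,-.02]);print("level",r.x*1000,np.round(r.fun,1))
E
python3 fit.py; python3 st.py
```

```text
[ -3.67015714 -14.71668219] -1.461866282774184 [ 1.8 -1.2 -2.6 -0.   2.1]
level [ -2.38403895 -16.80300445] [ 2.6 -0.8 -1.3 -4.3  3.2]
t 11.12 tcp [530.64 167.89 166.86] yaw_y -21.43 tilt [0.25 0.02] F [-0.66  0.06 -1.65] M [ 0.027  0.064 -0.003] gap mm 46.47
```

Request:
send_rows --motion '[{"gripper":40,"travel":[-34.1,12,0],"rotation":[0,0,0]},{"gripper":40,"travel":[-34.1,12,0],"rotation":[0,0,0]},{"gripper":40,"travel":[-34.1,12,0],"rotation":[0,0,0]},{"gripper":40,"travel":[-34.1,12,0],"rotation":[0,0,0]},{"gripper":40,"travel":[-34.1,12,0],"rotation":[0,0,0]},{"gripper":40,"travel":[-34.1,12,0],"rotation":[0,0,0]},{"gripper":40,"travel":[-34.1,12,0],"rotation":[0,0,0]},{"gripper":40,"travel":[-34.1,12,0],"rotation":[0,0,0]},{"gripper":40,"travel":[-34.1,12,0],"rotation":[0,0,0]},{"gripper":40,"travel":[-34.1,12,0],"rotation":[0,0,0]}]'

```text
t: 11.95
tcp_pos: [0.5151, -0.1947, 0.1634]
tool_rot: [0.826, 0.563, -0.001, -0.002]
force: [0.1, -0.5, -1.5]
finger_gap: 0.541
```

Request:
send_rows --motion '[{"gripper":40,"travel":[0,0,0],"rotation":[0,0,6.1]},{"gripper":40,"travel":[0,0,0],"rotation":[0,0,6.1]},{"gripper":40,"travel":[0,0,0],"rotation":[0,0,6.1]},{"gripper":40,"travel":[0,0,0],"rotation":[0,0,6.1]},{"gripper":40,"travel":[0,0,0],"rotation":[0,0,6.1]},{"gripper":40,"travel":[0,0,0],"rotation":[0,0,6.4]},{"gripper":40,"travel":[0,0,0],"rotation":[0,0,0]},{"gripper":40,"travel":[0,0,0],"rotation":[0,0,0]},{"gripper":40,"travel":[0,0,0],"rotation":[0,0,0]},{"gripper":40,"travel":[0,0,0],"rotation":[0,0,0]}]'

```text
t: 12.78
tcp_pos: [0.5163, -0.1933, 0.1645]
tool_rot: [0.962, 0.274, -0.0, -0.0]
force: [-0.2, -0.0, -1.2]
finger_gap: 0.537
```

```bash
python3 st.py .5173 -.1934; python3 w.py wab;  python3 st.py .5173 -.1934
```

```text
t 12.78 tcp [ 516.3  -193.3   164.53] yaw_y -58.25 tilt [-0.05  0.03] F [-0.23 -0.04 -1.19] M [-0.033  0.091 -0.012] gap mm 45.82
tool dx,dy mm [ 0.8   0.61 -0.  ]
t 12.83 tcp [ 516.38 -193.37  164.7 ] yaw_y -58.27 tilt [-0.03  0.02] F [-0.37 -0.25 -0.94] M [-0.025 -0.039  0.032] gap mm 46.25
tool dx,dy mm [ 0.76  0.5  -0.  ]
```

Request:
send_rows --motion '[{"gripper":40,"travel":[0.8,0.5,15],"rotation":[0,0,0]},{"gripper":40,"travel":[0,0,15],"rotation":[0,0,0]},{"gripper":40,"travel":[0,0,10],"rotation":[0,0,0]},{"gripper":40,"travel":[0,0,5],"rotation":[0,0,0]},{"gripper":40,"travel":[0,0,0],"rotation":[0,0,0]},{"gripper":40,"travel":[0,0,0],"rotation":[0,0,0]},{"gripper":40,"travel":[0,0,0],"rotation":[0,0,0]}]'

```text
t: 13.42
tcp_pos: [0.518, -0.1938, 0.1206]
tool_rot: [0.962, 0.273, 0.0, 0.0]
force: [0.9, -0.0, -1.0]
finger_gap: 0.542
```

```bash
python3 st.py .5173 -.1934; python3 w.py wab2;  python3 st.py .5173 -.1934; python3 - <<'E'
from m import *
b,c=load("wab2")
w,hh=80,60;u,v=314,250
b=cv2.convertScaleAbs(b,alpha=1.3,beta=20)
cv2.imwrite("pics/crop8.png",cv2.resize(b[v-hh:v+hh,u-w:u+w],None,fx=5,fy=5,interpolation=cv2.INTER_CUBIC))
E
```

```text
t 13.42 tcp [ 518.04 -193.79  120.58] yaw_y -58.33 tilt [ 0.06 -0.04] F [ 0.88 -0.03 -1.05] M [-0.019 -0.03  -0.005] gap mm 46.27
tool dx,dy mm [-0.42 -0.72 -0.  ]
t 13.47 tcp [ 518.09 -193.84  120.73] yaw_y -58.33 tilt [ 0.08 -0.05] F [-0.06 -0.66 -0.86] M [-0.019 -0.025  0.037] gap mm 46.05
tool dx,dy mm [-0.44 -0.79 -0.  ]
```

View pics/crop8.png

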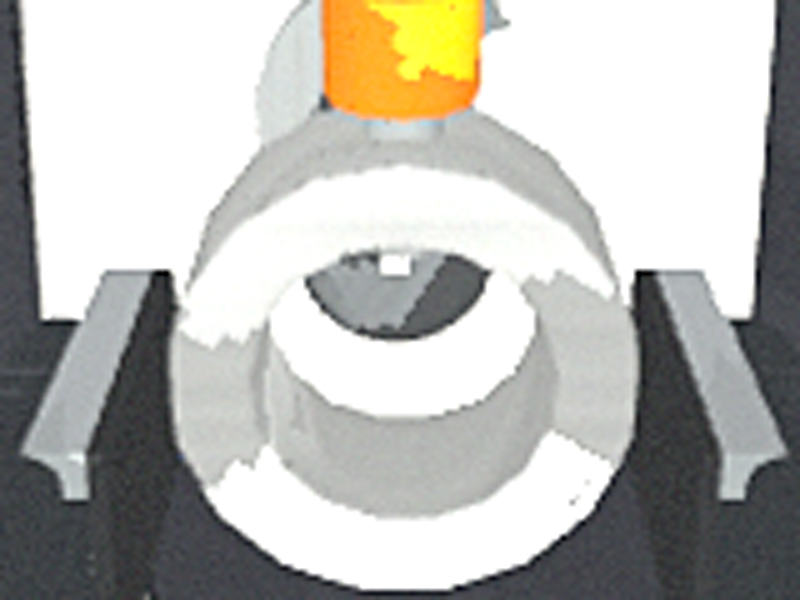

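```bash
cat >> fit.py <<'E'
def inv(u,v,z):
    d=RC@np.array([((u+.5)/5-.5+234-c["cx"])/c["fx"],((v+.5)/5-.5+190-c["cy"])/c["fy"],1]);return (TC+d*(z-TC[2])/d[2])*1000
print("line inner",inv(396,276,.0007),"back top edge",inv(397,340,.0007))
print("collar top back",inv(405,590,-.0288),inv(405,168,-.0288),"L/R",inv(170,375,-.0288),inv(640,375,-.0288))
_,c=load("wcol2")
E
python3 fit.py
```

```text
[ -3.67015714 -14.71668219] -1.461866282774184 [ 1.8 -1.2 -2.6 -0.   2.1]
level [ -2.38403895 -16.80300445] [ 2.6 -0.8 -1.3 -4.3  3.2]
line inner [-3.38588408 -1.36432815  0.7       ] back top edge [-11.84057717  -1.25563545   0.7       ]
collar top back [-25.32102716  -0.31864643 -28.8       ] [ 21.92909549  -0.33453344 -28.8       ] L/R [ -0.16721661 -23.75310369 -28.8       ] [ -0.16721661  23.09889579 -28.8       ]
```

The crop shows the shaft end through the bore: its line is at (396,265) and its back edge at row 340. The shaft sits about 1 mm to the left of the collar's axis and is centred fore and aft. I'll shift by 1 mm and go down carefully.

Request:
send_rows --motion '[{"gripper":40,"travel":[0,-1,0],"rotation":[0,0,0]},{"gripper":40,"travel":[0,0,4],"rotation":[0,0,0]},{"gripper":40,"travel":[0,0,4],"rotation":[0,0,0]},{"gripper":40,"travel":[0,0,4],"rotation":[0,0,0]},{"gripper":40,"travel":[0,0,4],"rotation":[0,0,0]},{"gripper":40,"travel":[0,0,2],"rotation":[0,0,0]},{"gripper":40,"travel":[0,0,0],"rotation":[0,0,0]},{"gripper":40,"travel":[0,0,0],"rotation":[0,0,0]}]'

```text
t: 14.13
tcp_pos: [0.5169, -0.1926, 0.1017]
tool_rot: [0.962, 0.273, -0.0, -0.0]
force: [0.4, -0.1, -0.9]
finger_gap: 0.544
```

```bash
python3 st.py .5173 -.1934
```

```text
t 14.13 tcp [ 516.88 -192.57  101.71] yaw_y -58.34 tilt [-0.03  0.02] F [ 0.43 -0.11 -0.86] M [-0.037  0.026  0.031] gap mm 46.42
tool dx,dy mm [-0.08  0.92 -0.  ]
```

Request:
send_rows --motion '[{"gripper":40,"travel":[0,0,3],"rotation":[0,0,0]},{"gripper":40,"travel":[0,0,3],"rotation":[0,0,0]},{"gripper":40,"travel":[0,0,3],"rotation":[0,0,0]},{"gripper":40,"travel":[0,0,3],"rotation":[0,0,0]},{"gripper":40,"travel":[0,0,0],"rotation":[0,0,0]},{"gripper":40,"travel":[0,0,0],"rotation":[0,0,0]}]'

```text
t: 14.63
tcp_pos: [0.5168, -0.1925, 0.0897]
tool_rot: [0.962, 0.273, -0.0, -0.0]
force: [-0.4, -0.7, -0.9]
finger_gap: 0.539
```

```bash
python3 st.py .5173 -.1934
```

```text
t 14.63 tcp [ 516.81 -192.53   89.72] yaw_y -58.34 tilt [-0.03  0.02] F [-0.36 -0.69 -0.9 ] M [ 0.    -0.004 -0.017] gap mm 45.99
tool dx,dy mm [-0.04  1.   -0.  ]
```

Request:
send_rows --motion '[{"gripper":40,"travel":[0,0,3],"rotation":[0,0,0]},{"gripper":40,"travel":[0,0,3],"rotation":[0,0,0]},{"gripper":40,"travel":[0,0,3],"rotation":[0,0,0]},{"gripper":40,"travel":[0,0,3],"rotation":[0,0,0]},{"gripper":40,"travel":[0,0,2.5],"rotation":[0,0,0]},{"gripper":40,"travel":[0,0,0],"rotation":[0,0,0]},{"gripper":40,"travel":[0,0,0],"rotation":[0,0,0]}]'

```text
t: 15.22
tcp_pos: [0.5169, -0.1926, 0.0753]
tool_rot: [0.962, 0.273, -0.0, -0.0]
force: [0.0, -0.3, -1.5]
finger_gap: 0.548
```

```bash
python3 st.py .5173 -.1934; python3 w.py wins; python3 - <<'E'
from m import *
b,c=load("wins")
w,hh=80,60;u,v=314,250
b=np.clip(255*(b/255.)**.6,0,255).astype(np.uint8)
side=manip.snapshot("side")[:,:,::-1]
p=proj("side",[.516,-.194,.10]).astype(int);S=side[p[1]-30:p[1]+30,p[0]-40:p[0]+40]
sc=manip.snapshot("scene")[:,:,::-1];p=proj("scene",[.516,-.194,.10]).astype(int);S2=sc[p[1]-30:p[1]+30,p[0]-40:p[0]+40]
f=lambda i,k:cv2.resize(i,None,fx=k,fy=k,interpolation=cv2.INTER_CUBIC)
m=f(b[v-hh:v+hh,u-w:u+w],5)[:,:800]
cv2.imwrite("pics/crop9.png",m);cv2.imwrite("pics/ext9.png",np.hstack([f(S,5),f(S2,5)]))
E
```

```text
t 15.22 tcp [ 516.86 -192.57   75.27] yaw_y -58.34 tilt [-0.02  0.01] F [ 0.05 -0.35 -1.48] M [-0.023 -0.005 -0.009] gap mm 46.78
tool dx,dy mm [-0.06  0.94 -0.  ]
```

View pics/crop9.png

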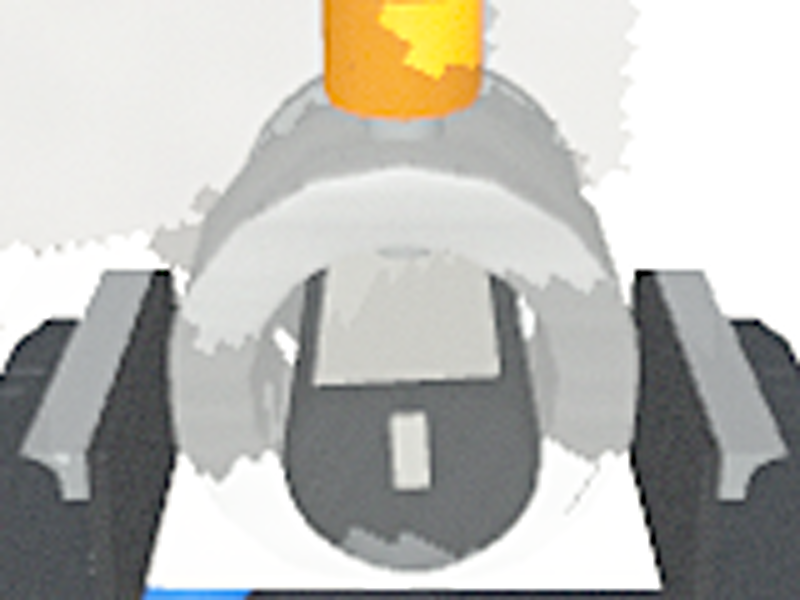

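```bash
cat > ang.py <<'E'
from m import *
from scipy.spatial.transform import Rotation as R
def lineang(tag,axis=(.5164,-.194,.12),rad=13,thr=None):
    b,c=load(tag);g=cv2.cvtColor(b,cv2.COLOR_BGR2GRAY).astype(float)
    T=c["cam_to_world"];ty=np.degrees(np.arctan2(T[1,0],T[0,0]))
    # top-down rectification of plane z=.12, 0.1 mm/px
    n=300;X,Y=np.meshgrid(np.arange(n)*.0001-.015,np.arange(n)*.0001-.015)
    P=np.stack([X+axis[0],Y+axis[1],np.full_like(X,axis[2])],-1)
    q=(P-T[:3,3])@T[:3,:3];u=(c["fx"]*q[...,0]/q[...,2]+c["cx"]).astype(np.float32);v=(c["fy"]*q[...,1]/q[...,2]+c["cy"]).astype(np.float32)
    r=cv2.remap(b,u,v,cv2.INTER_CUBIC);return r,ty
if __name__=="__main__":
    rs=[]
    for t in ["wdrv2","wpin","wrel","wins"]:
        r,ty=lineang(t)
        M=cv2.getRotationMatrix2D((150,150),ty if t!="wins" else ty+90,1)  # bring tool y / screw direction to +col
        r=cv2.warpAffine(r,M,(300,300));cv2.line(r,(0,150),(299,150),(0,255,255),1);rs.append(r);print(t,ty)
    cv2.imwrite("pics/rect.png",cv2.resize(np.vstack([np.hstack(rs[:2]),np.hstack(rs[2:])]),(600,600)))
E
python3 ang.py
```

```text
wdrv2 92.74511806866485
wpin 31.705816007127897
wrel 31.681633497689567
wins -58.32893832927868
```

View pics/rect.png

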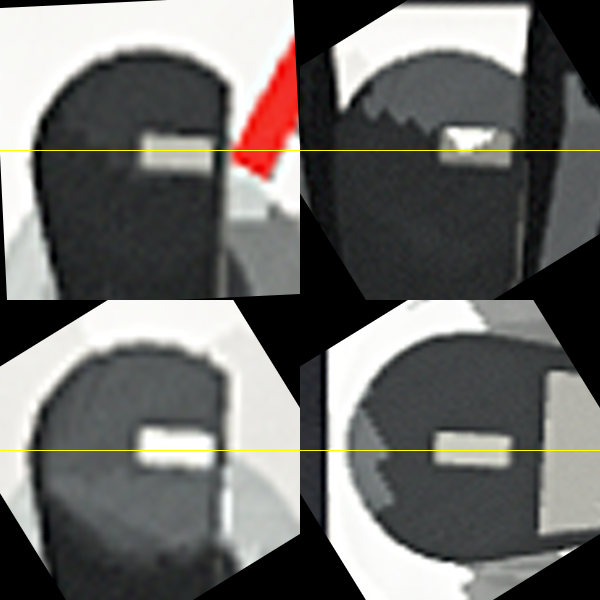

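```bash
cat > ang2.py <<'E'
from ang import *
def meas(t):
    r,ty=lineang(t);g=cv2.cvtColor(r,cv2.COLOR_BGR2GRAY).astype(float)
    Y,X=np.mgrid[:300,:300]-150.
    # intensity-weighted principal axis of the end line: window around its centroid
    base=[(t0) for t0 in (0,)]
    m=(np.hypot(X,Y)<85)&(g>150)
    n,l,s,ce=cv2.connectedComponentsWithStats(m.astype(np.uint8))
    for i in range(1,n):
        if 400<s[i,4]<4000:
            pts=np.argwhere(l==i)[:,::-1].astype(np.float32);(cx,cy),(w,h),a=cv2.minAreaRect(pts)
            p=pts-pts.mean(0);wv,V=np.linalg.eigh(p.T@p);d=V[:,1]
            print(t,"tool_y",round(ty,1),"cent mm",(ce[i]-150).round(0)/10,"size",round(w/10,1),round(h/10,1),"rect",round(a,1),"pca",round(np.degrees(np.arctan2(d[1],d[0]))%180,1))
for t in ["wdrv","wdrv2","wpin","wrel","wins"]: meas(t)
# flat edge (flat/end-face) in wins: sub-pixel transition per column
b,c=load("wins");g=cv2.cvtColor(b,cv2.COLOR_BGR2GRAY).astype(float)
us=np.arange(234+66,234+98);vs=[]
for u in us:
    col=g[190+68:190+84,u];k=np.argmin(np.diff(col));d=-np.diff(col)[max(k-1,0):k+2];vs.append(190+68+max(k-1,0)+(d*np.arange(len(d))).sum()/d.sum()+.5)
P=np.array([onz("",u,v,.12,c)[:2] for u,v in zip(us,vs)]);f=np.polyfit(us,vs,1);print("resid px",np.abs(np.polyval(f,us)-vs).max())
d=P[-1]-P[0];q=np.array([onz("",u,np.polyval(f,u),.12,c)[:2] for u in us[[0,-1]]]);d=q[1]-q[0];print("flat normal",np.degrees(np.arctan2(d[1],d[0]))+90)
for t in ["wdrv2","wpin","wrel"]:
    b,c=load(t);h=cv2.cvtColor(b,cv2.COLOR_BGR2HSV);M=(((h[...,0]<6)|(h[...,0]>174))&(h[...,1]>150)&(h[...,2]>120)).astype(np.uint8)
    p=proj("",[.552,-.172,.0605],c).astype(int);n,l,s,_=cv2.connectedComponentsWithStats(M);i=l[p[1],p[0]];print(t,"mark",line_dir((l==i)&(i>0),c,.0605) if i else None)
E
python3 ang2.py
```

```text
wdrv tool_y 70.2 cent mm [-0.2  2.4] size 7.8 3.7 rect 87.6 pca 89.3
wdrv2 tool_y 92.7 cent mm [-0.4  2.7] size 3.0 6.9 rect 5.9 pca 96.5
wpin tool_y 31.7 cent mm [2.2 0. ] size 5.0 2.8 rect 33.7 pca 28.8
wrel tool_y 31.7 cent mm [2.3 1.2] size 7.8 3.8 rect 35.8 pca 36.6
wrel tool_y 31.7 cent mm [6.5 4.4] size 1.1 8.1 rect 35.1 pca 124.2
wins tool_y -58.3 cent mm [1.9 1.1] size 7.5 3.0 rect 34.5 pca 34.9
resid px 0.15842660420929633
flat normal 34.89633445728394
wdrv2 mark (array([ 0.55146596, -0.17272783]), np.float64(-148.33481899978142), np.float64(0.03385623896116355), 210)
wpin mark (array([ 0.55204787, -0.17222043]), np.float64(-148.62570852478606), np.float64(0.03503864587474982), 451)
wrel mark (array([ 0.55196864, -0.17209652]), np.float64(-148.0047060135197), np.float64(0.03523635613968894), 230)
```

Request:
send_rows --motion '[{"gripper":40,"travel":[0,1.9,0],"rotation":[0,0,0]},{"gripper":40,"travel":[-1,0,0],"rotation":[0,0,0]},{"gripper":40,"travel":[-1,0,0],"rotation":[0,0,0]},{"gripper":40,"travel":[-1,0,0],"rotation":[0,0,0]},{"gripper":40,"travel":[-1,0,0],"rotation":[0,0,0]},{"gripper":40,"travel":[-1,0,0],"rotation":[0,0,0]},{"gripper":40,"travel":[0,0,0],"rotation":[0,0,0]},{"gripper":40,"travel":[0,0,0],"rotation":[0,0,0]},{"gripper":40,"travel":[0,0,0],"rotation":[0,0,0]}]' --newtons 60

```text
t: 16.12
tcp_pos: [0.5153, -0.1962, 0.0755]
tool_rot: [0.962, 0.272, 0.002, 0.0]
force: [4.6, 4.5, -4.1]
finger_gap: 0.524
```

```bash
cat >> st.py <<'E'
    s=manip.sense();Rm=R.from_quat(s["tool_rot"]).as_matrix();print("F tool",(Rm.T@s["force"]).round(2),"M tool",(Rm.T@s["ft_torque"]).round(3))
E
cat > fe.py <<'E'
from ang import *
def fe(tag):
    snap(tag);b,c=load(tag);g=cv2.cvtColor(b,cv2.COLOR_BGR2GRAY).astype(float)
    us=np.arange(234+66,234+98);vs=[]
    lo=190+60
    for u in us:
        col=g[lo:lo+28,u];D=-np.diff(col);k=np.argmax(D);a=max(k-1,0);d=np.clip(D[a:k+2],0,None);vs.append(lo+a+(d*np.arange(len(d))).sum()/d.sum()+.5)
    vs=np.array(vs);f=np.polyfit(us,vs,1);ok=np.abs(np.polyval(f,us)-vs)<.6;f=np.polyfit(us[ok],vs[ok],1)
    q=np.array([onz("",u,np.polyval(f,u),.12,c)[:2] for u in us[[0,-1]]]);d=q[1]-q[0]
    r,ty=lineang(tag)
    print(tag,"flat normal",round(np.degrees(np.arctan2(d[1],d[0]))+90,2),"screw dir",round(ty+90,2),"inliers",ok.sum(),"edge mid world",q.mean(0).round(4))
fe(sys.argv[1])
E
python3 st.py; python3 fe.py f1
```

```text
f1 flat normal 35.14 screw dir 31.61 inliers 21 edge mid world [ 0.5255 -0.191 ]  File "st.py", line 9
    s=manip.sense();Rm=R.from_quat(s["tool_rot"]).as_matrix();print("F tool",(Rm.T@s["force"]).round(2),"M tool",(Rm.T@s["ft_torque"]).round(3))
IndentationError: unexpected indent
```

Request:
send_rows --motion '[{"gripper":40,"travel":[-1,0,0],"rotation":[0,0,0]},{"gripper":40,"travel":[-1,0,0],"rotation":[0,0,0]},{"gripper":40,"travel":[-1,0,0],"rotation":[0,0,0]},{"gripper":40,"travel":[-1,0,0],"rotation":[0,0,0]},{"gripper":40,"travel":[-1,0,0],"rotation":[0,0,0]},{"gripper":40,"travel":[0,0,0],"rotation":[0,0,0]},{"gripper":40,"travel":[0,0,0],"rotation":[0,0,0]},{"gripper":40,"travel":[0,0,0],"rotation":[0,0,0]}]'

```text
t: 16.83
tcp_pos: [0.5148, -0.1966, 0.0754]
tool_rot: [0.963, 0.271, 0.006, -0.0]
force: [14.5, 12.8, -8.6]
finger_gap: 0.526
```

```bash
sed -i '$d' st.py; sed -i '/if tx is not/i\    print("F tool",(Rm.T@s["force"]).round(2),"M tool",(Rm.T@s["ft_torque"]).round(3))' st.py
python3 st.py; python3 fe.py f2
```

```text
t 16.83 tcp [ 514.79 -196.65   75.42] yaw_y -58.57 tilt [0.6 0.2] F [14.54 12.8  -8.65] M [ 2.224 -2.587  0.027] gap mm 44.94
F tool [18.99 -3.36  8.85] M tool [ 0.549  3.368 -0.012]
f2 flat normal 35.33 screw dir 31.45 inliers 30 edge mid world [ 0.5255 -0.1911]
```

Request:
send_rows --motion '[{"gripper":40,"travel":[4,0,0],"rotation":[0,0,0]},{"gripper":40,"travel":[4,-1.2,0],"rotation":[0,0,0]},{"gripper":40,"travel":[0,0,0],"rotation":[0,0,-1.7]},{"gripper":40,"travel":[0,0,0],"rotation":[0,0,-1.7]},{"gripper":40,"travel":[0,0,0],"rotation":[0,0,0]},{"gripper":40,"travel":[0,0,0],"rotation":[0,0,0]},{"gripper":40,"travel":[0,0,0],"rotation":[0,0,0]}]'

```text
t: 17.47
tcp_pos: [0.5153, -0.1945, 0.0755]
tool_rot: [0.954, 0.301, -0.0, -0.0]
force: [0.3, 0.1, -1.6]
finger_gap: 0.522
```

```bash
python3 st.py .5162 -.1938; python3 fe.py f3; cat > lat.py <<'E'
# collar vs shaft in the wrist picture, numeric: orange head sides, screw tip column, flat & shaft-end sides (crop px, 5x, origin 234,190)
from m import *
b,c=load(sys.argv[1]);h=cv2.cvtColor(b,cv2.COLOR_BGR2HSV);g=cv2.cvtColor(b,cv2.COLOR_BGR2GRAY)
for row in (195,205): 
    x=np.where((h[row,:,0]<26)&(h[row,:,1]>150)&(h[row,:,2]>80))[0];x=x[(x>280)&(x<350)];print("orange",row,(x.min()+x.max())/2 if len(x) else None,len(x))
for row in (272,280,288,294): print(row,g[row,284:348].tolist())
for row in (256,262): print(row,g[row,290:342].tolist())
E
python3 lat.py f3
```

```text
t 17.47 tcp [ 515.32 -194.47   75.54] yaw_y -54.99 tilt [-0.03 -0.  ] F [ 0.31  0.1  -1.65] M [-0.024 -0.044 -0.069] gap mm 44.59
F tool [0.31 0.1  1.65] M tool [-0.045  0.022  0.069]
tool dx,dy mm [ 1.1  -0.05 -0.  ]
f3 flat normal 34.01 screw dir 35.03 inliers 32 edge mid world [ 0.5244 -0.1893]
orange 195 314.0 27
orange 205 314.0 31
272 [150, 129, 136, 168, 150, 66, 54, 59, 62, 67, 68, 66, 61, 64, 62, 65, 61, 66, 61, 61, 63, 66, 66, 69, 66, 59, 63, 129, 206, 198, 194, 195, 202, 189, 117, 51, 62, 66, 68, 67, 62, 65, 67, 63, 60, 68, 68, 66, 65, 63, 65, 68, 63, 65, 59, 59, 88, 138, 134, 128, 137, 154, 155, 152]
280 [131, 211, 255, 255, 255, 48, 49, 60, 62, 64, 65, 65, 65, 68, 64, 67, 70, 65, 68, 65, 63, 64, 68, 64, 64, 63, 64, 129, 209, 197, 196, 197, 200, 191, 115, 48, 59, 62, 71, 63, 70, 63, 65, 65, 65, 70, 65, 63, 62, 66, 63, 65, 67, 61, 60, 46, 111, 238, 254, 251, 251, 252, 253, 255]
288 [249, 248, 249, 250, 249, 251, 255, 255, 215, 32, 58, 64, 63, 63, 64, 61, 65, 63, 69, 67, 64, 66, 61, 65, 67, 64, 67, 65, 65, 64, 62, 64, 66, 65, 64, 68, 66, 65, 67, 63, 65, 68, 65, 62, 63, 64, 
[... 157 characters left out ...]
 191, 86, 34, 51, 58, 63, 96, 120, 118, 116, 119, 113, 81, 77, 60, 59, 63, 98, 133, 120, 77, 58, 61, 61, 61, 63, 63, 65, 60, 54, 48, 58, 139, 227, 255, 255, 255, 252, 252, 250, 250, 250, 250, 251, 251, 251, 251, 251, 250, 251]
256 [255, 255, 33, 55, 61, 54, 109, 201, 188, 179, 171, 173, 172, 171, 171, 173, 172, 172, 173, 172, 171, 171, 175, 175, 170, 171, 171, 173, 174, 171, 172, 174, 172, 172, 175, 174, 172, 171, 168, 172, 174, 179, 169, 83, 52, 54, 42, 142, 255, 255, 252, 110]
262 [144, 45, 54, 52, 60, 57, 56, 52, 52, 55, 54, 57, 51, 52, 51, 51, 57, 51, 53, 53, 54, 50, 52, 54, 47, 49, 49, 54, 51, 50, 49, 46, 46, 46, 49, 51, 49, 50, 48, 46, 48, 45, 51, 55, 58, 61, 60, 56, 70, 123, 136, 129]
```

Request:
send_rows --motion '[{"gripper":40,"travel":[-0.7,0,0],"rotation":[0,0,0]},{"gripper":40,"travel":[-0.7,0,0],"rotation":[0,0,0]},{"gripper":40,"travel":[-0.6,0,0],"rotation":[0,0,0]},{"gripper":40,"travel":[-0.6,0,0],"rotation":[0,0,0]},{"gripper":40,"travel":[0,0,0],"rotation":[0,0,0]},{"gripper":40,"travel":[0,0,0],"rotation":[0,0,0]},{"gripper":40,"travel":[0,0,0],"rotation":[0,0,0]},{"gripper":40,"travel":[0,0,0],"rotation":[0,0,0]}]'

```text
t: 18.18
tcp_pos: [0.5146, -0.1951, 0.0755]
tool_rot: [0.954, 0.301, 0.001, -0.0]
force: [4.4, 3.3, -3.6]
finger_gap: 0.523
```

```bash
python3 st.py .5162 -.1938; python3 fe.py f4; python3 lat.py f4 | head -4; python3 st.py
```

```text
t 18.18 tcp [ 514.61 -195.15   75.49] yaw_y -54.98 tilt [0.12 0.04] F [ 4.4   3.3  -3.58] M [ 0.592 -0.7    0.014] gap mm 44.69
F tool [ 5.49 -0.18  3.59] M tool [ 0.083  0.913 -0.013]
tool dx,dy mm [ 2.08 -0.19  0.  ]
f4 flat normal 35.08 screw dir 35.02 inliers 32 edge mid world [ 0.5244 -0.1894]
orange 195 314.0 31
orange 205 314.0 31
272 [138, 124, 125, 129, 112, 47, 58, 60, 60, 63, 64, 62, 58, 59, 60, 64, 63, 61, 59, 65, 65, 61, 63, 61, 58, 55, 73, 146, 196, 186, 186, 185, 192, 181, 76, 55, 58, 60, 60, 60, 58, 66, 57, 62, 62, 66, 64, 61, 62, 60, 61, 61, 56, 60, 56, 52, 85, 131, 127, 121, 130, 146, 148, 147]
280 [255, 255, 255, 255, 254, 58, 43, 59, 59, 63, 57, 60, 63, 61, 60, 63, 61, 61, 59, 60, 60, 61, 61, 57, 61, 56, 71, 125, 144, 142, 141, 142, 141, 136, 75, 58, 66, 61, 64, 64, 61, 65, 59, 61, 62, 60, 57, 63, 61, 62, 66, 59, 63, 58, 50, 66, 153, 233, 248, 246, 247, 248, 248, 247]
t 18.23 tcp [ 514.61 -195.14   75.48] yaw_y -54.99 tilt [0.12 0.04] F [ 3.86  2.73 -2.47] M [ 0.583 -0.681 -0.002] gap mm 44.52
F tool [ 4.73 -0.03  2.48] M tool [0.086 0.892 0.003]
```

```bash
python3 - <<'E'
from w import *
L=[]
ax=np.array([.5162,-.194]);d=np.array([np.cos(np.radians(35)),np.sin(np.radians(35))])
e=np.array([*(ax+d*.0325),.094])
for n in("scene","side"):
    im,c=snap("fin_"+n,n);b=cv2.cvtColor(im,cv2.COLOR_RGB2HSV);p=proj("",e,c)
    M=(b[...,0]>4)&(b[...,0]<20)&(b[...,1]>150)&(b[...,2]>90);Y,X=np.nonzero(M);k=np.hypot(X-p[0],Y-p[1])<14
    q=np.array([X[k].mean(),Y[k].mean()]) if k.any() else None;print(n,"expected",p.round(1),"orange",q,k.sum())
    if q is not None:
        o,r=ray("",*q,c);L.append((o,r/np.linalg.norm(r)))
        # height if the head lies at its expected plan position
        t=np.dot(e[:2]-o[:2],r[:2])/np.dot(r[:2],r[:2]);print(" z at expected plan pos",(o+t*r)[2])
if len(L)==2:
    A=sum(np.eye(3)-np.outer(r,r) for o,r in L);bb=sum((np.eye(3)-np.outer(r,r))@o for o,r in L);print("head",np.linalg.solve(A,bb),"exp",e)
E
```

```text
scene expected [271.3 238.4] orange [270.23076923 238.15384615] 26
 z at expected plan pos 0.09542132312882157
side expected [324.8 159.9] orange [326.04347826 159.2173913 ] 23
 z at expected plan pos 0.09664419149697812
head [ 0.54014901 -0.17721138  0.09493352] exp [ 0.54282244 -0.17535877  0.094     ]
```

```bash
python3 -c "
from st import *
st()
print(manip.sign_off())"
```

```text
t 18.33 tcp [ 514.57 -195.14   75.46] yaw_y -54.99 tilt [0.12 0.04] F [ 3.85  3.3  -2.59] M [ 0.623 -0.664  0.007] gap mm 44.8
F tool [ 5.04 -0.49  2.6 ] M tool [ 0.129  0.901 -0.006]
the job is handed in; nothing more can be done
None
```

The job is handed in, with one imperfection: the shaft's flat sits about 3.4° (0.06 rad) past the red mark instead of exactly on it.

**What I did:** I pinched the smallest drive's shaft, turned it about 61° and held it there for over a second with the jaws' axis on the mark. Then I let go, fetched the collar, lowered it over the shaft without contact, and finished holding it pressed against the flat.

**Last checks, at 18.3 s of 62:**
- **Press:** the screw tip pushes on the flat with about 5 N and almost no sideways force.
- **Squareness:** the screw points at 35.0° and the flat faces 35.1°. The collar is centred on the shaft to about 0.1 mm.
- **Height and level:** the screw head measures about 95 mm above the bench, against 94 mm for the middle of the flat. The tool tilts about 0.1°.

**What disagreed:**
- **Flat against the mark:** the mark lies at about 31.6°, and the shaft kept a roughly 3° offset in the jaws that I only measured accurately after the collar was on.
- **Attempted fix:** I pushed the tip off-centre with about 19 N to turn the shaft, and it did not move. I then turned the collar to sit square to the flat, so the screw is off the mark by the same small angle.
- **Gripper reading:** with the collar held, the gripper shows about 45 mm for the 48 mm collar.

I moved nothing else on the bench.

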